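Free the jar cradle from the bench labeller

ROBOT

A 6-joint arm with a two-finger parallel gripper is mounted at the origin on a cart in front of the work surface, level with it; the furniture and walls round the work are solid. World frame = base frame: x ahead of the robot, y to its left, z up, the work surface at z = 0. Lengths are in m, angles in rad, forces in N, time in s.
With the tool pointing down it reaches from about 0.3 to 0.775 m from the base axis. Payload 14.6 kg.
Tool frame: the origin (TCP) lies midway between the tips of the shut fingers; the grasp point (between the pads) lies 19 mm behind it; z points along the fingers, y is the line along which they close (so a half turn about z gives the same grasp; the last joint's range is limited). The gripper opens to 85 mm and grips with 20 to 120 N. Pads are 22 mm wide; open, the fingers measure 114 mm over their backs; the gripper's body (76 mm by 85 mm) begins 54 mm behind the grasp point. The pads swing forward as they close: fully open they stand 13 mm farther back than shut.
Start: joints at [-1.179, 0.3, 1.521, -0, 1.321, -0.067], TCP at [0.244, -0.493, 0.231] pointing down, gripper open.
Joint ranges: [-3.03, 3.03], [-0.79, 2.21], [0.23, 2.52], [-1.04, 4.18], [0, 3.07], [-2.55, 2.55]. Speed limits (rad/s): [2.22, 2.22, 2.57, 3.14, 3.14, 3.14].

INTERFACE

Orientations are given as a unit quaternion [x, y, z, w].
In Python, from plant import sensors, optics, sign_off gives the robot as it stands. The module is installed in compiled form; this text tells all that it offers.
- The arm moves only by the shell command python3 -m crank 'ROWS' [FORCE]. ROWS is JSON, a list of rows, each a list of 3 entries, a list of its own where there are three numbers: the shift along the tool's x, y, z in cm, then the turn about the tool's z in degrees, then the gripper command: -1 is shut, 1 is fully open, values between are in proportion. In form: [[[x, y, z], twist, grip], ...]. A call has 1 to 12 rows; each row is the pose to reach, as a shift and turn from the pose commanded when the call began, along the tool's axes at that moment; what a row does not reach only later rows make up. A row lasts 1/12 s, in which the tool goes at most 41.7 mm and 7.16 degrees, less where a joint would pass 70% of its speed; a pose out of reach is approached as far as the arm can. A call with a gripper value outside its range is refused whole. The fingers move at their own pace and stop on an object; FORCE is the grip in N (left out, the last holds). Time passes only in rows, so rows that repeat a pose let the fingers close. It gives the time, the measured TCP pose, the force, the opening and the grip force at its end, in the units of the state.
- sensors.get_state(): the state, without advancing time (a new reading comes with each control period).
- optics.capture(name): name is "side" or "top" or "wrist"; returns the picture (480x640x3 uint8, blue, green, red); there is no depth.
- optics.calibration(name): a dict with "fx", "fy", "cx", "cy" (pixels), "D" ([k1, k2, p1, p2, k3] as OpenCV has them; the pictures are not rectified), "position" and "attitude" of the camera in the world. Camera axes: x right, y up, looking along -z (the intrinsics and any distortion apply to the point x, -y, -z); pixel columns grow to the right and rows downward; lengths in m; the calibration is good to about 2 mm. A picture is of the moment at which its call begins: read the wrist's pose just before it. calibration takes no time and is no camera call; for the wrist camera it gives the pose at the moment of the call.
- sign_off(): hands the job in; it is judged then, once.
The state is a dict: "time_s": time; "qpos": joint angles; "joint_vel": joint speeds; "effort": joint torques, N m; "eef_pos": TCP position; "ee_rot": TCP orientation; "force": force on the tool from outside, world axes, zero at the start; "moment": the same for the moment, N m; "grip_width": opening from 0.0 (shut) to 1.0 (fully open); "finger_force": force on a finger pad.
Only numpy, scipy, OpenCV 4.12 (cv2) and the standard library are available. Lean on these libraries where they do the work, as an engineer would, in place of code of your own. Each camera call takes 0.05 s, during which the arm holds its last target. There are 200 camera calls.

TASK

We are changing the labeller over to another jar size: swing the red cam lever fully open to release the clamp, then grip the white V cradle and, while it is still between the grey end blocks, rock it side to side: tip one end up off its ball catch with the other end down, then rock it back until the other end has popped up too and the cradle is level. Then lift it out and finish still holding it, level and still, straight over its seat and only just clear of the end blocks (some 1 to 4 cm above them). The labeller merely stands on rubber feet, so do not lift, tip or drag it along, and do not disturb the two jars and the blue spare cradle behind it.

Things in the scene. Friction and masses are not known exactly. Their poses are not given: they have to be found in the camera images.
- labeller: Bench jar labeller, 1.6 kg, loose on rubber feet. Origin on the worktop below the centre of the cradle's seat; x from the lever side (front) to the back, y left (away from the label roll). Plate 165 x 280 mm (x -90..75, y -185..95). Steel pads close before and behind the cradle's foot, up to z 28 mm. Clamp guide x -74..-38, y +-20, up to z 44. Label roll 76 mm across at y -130, top at z 106
- seat (a point): the labeller's seat: centre of the spot the cradle stands on, 18 mm above the labeller's origin; axes as the labeller's. Grey end blocks at x +-20, y +-45..64 mm rise 20 mm above it; each has a spring ball catch, 10 mm above the seat, that lets its cradle end go at about 11 to 14 N. A straight pull on both needs about 24 N and lifts the labeller (16 N) instead
- cradle: White plastic V cradle, 0.13 to 0.25 kg, 72 mm tall. Origin: centre of its underside; y towards its left end, x front to back (V groove along x), z up; axes start as the labeller's. Foot 56 (x) x 77 (y) x 14 mm high; above it a block 40 (x) x 54 (y) mm whose flat sides at y = +-27 are the place to grip, z = 35 to 70 mm
- cradle_left_end (a point): underside of the cradle's left end: x 0, y +40, z 0 mm of the cradle. Each end has a lip of 3 mm radius under its ball. An end raised about 6 mm is off its catch; the ball then pushes it on and holds it up about 12 mm, the cradle leaning 0.15 rad
- cradle_right_end (a point): underside of the cradle's right end, at x = 0, y = -40, z = 0 mm of the cradle
- clamp_lever (a joint): angle of the cam lever about its upright axis, rad: 0 to 0.15 clamped (at 0 it points 0.12 rad to the front of the labeller's +y; the clamp toe covers the cradle's front ledge by 6 mm), 1.5 = end stop, fully open (points to the front). Grows counter-clockwise seen from above; the toe draws back 8.5 mm per rad. Friction only, about 2 N at the knob: it stays where it is left
- lever_knob (a point): on the red lever knob's axis, 19 mm above the knob's foot and 17 mm below its top; the knob is upright, 12 to 17 mm thick, 36 mm tall, 58 mm from the pivot
- lever_pivot (a point): on the cam lever's pivot axis, at the height of point lever_knob; at x = -56, y = 0, z = 64 mm of the labeller
- jar_plain: white cream jar, 60 mm across, 70 mm tall, standing behind the labeller; origin at the centre of its underside. Leave alone
- jar_pink: pale pink cream jar with a white lid, 66 mm across, 88 mm tall, standing behind the labeller; origin at the centre of its underside. Leave alone
- spare_cradle: blue V cradle for larger jars, 56 x 86 x 72 mm, standing on the worktop behind the labeller; origin at the centre of its underside. Leave alone

How it is judged:
On the way, in this order (a step that is already met when the one before it is completed fails the run):
1. the cam lever is swung fully open (at least 1.25 rad) with the cradle still seated (value of joint clamp_lever above 1.25 rad and z of each of cradle_left_end, cradle_right_end in the frame of labeller below 0.022 m), for 0.1 s.
2. one end of the cradle is rocked up off its catch (over 7 mm) while the other is still down in its catch (under 4 mm) (((z of cradle_left_end in the frame of labeller above 0.025 m and z of cradle_right_end in the frame of labeller below 0.022 m) or (z of cradle_right_end in the frame of labeller above 0.025 m and z of cradle_left_end in the frame of labeller below 0.022 m))), for 0.1 s.
3. the cradle is rocked back: both ends are off their catches (over 7 mm up), it is level within 0.1 rad, and neither end has yet risen above the end blocks (under 20 mm up) (z of cradle_left_end in the frame of labeller between 0.025 and 0.038 m and z of cradle_right_end in the frame of labeller between 0.025 and 0.038 m and angle between cradle's own z axis and vertical below 0.1 rad), for 0.1 s.
At the end, for the whole second after the job is handed in: lever open (over 1.2 rad); cradle held by the fingers, not touching the labeller, its underside 3 to 47 mm above the end blocks (41 to 85 mm above the labeller's underside), within 25 mm of straight over its seat, level within 0.15 rad, slower than 0.03 m/s; labeller flat on its feet (value of joint clamp_lever above 1.2 rad and z of cradle in the frame of labeller between 0.041 and 0.085 m and horizontal distance between cradle and labeller below 0.025 m and angle between cradle's own z axis and vertical below 0.15 rad and linear speed of cradle below 0.03 m/s and contact force between the fingers and cradle above 1 N and contact force between cradle and labeller below 0.1 N and height (world z) of labeller below 0.003 m and angle between labeller's own z axis and vertical below 0.02 rad); the arm keeps its last pose, push and grip.
It fails at once if the labeller is lifted by more than 8 mm or tipped by more than 0.07 rad (height (world z) of labeller above 0.008 m or angle between labeller's own z axis and vertical above 0.07 rad).
It fails at once if the labeller is dragged more than 50 mm (distance of labeller from where it was at the start of the episode above 0.05 m).
It fails at once if a jar or the spare cradle is moved by more than 25 mm (distance of any of jar_plain, jar_pink, spare_cradle from where it was at the start of the episode above 0.025 m).
It also fails if it takes over 51 s, if anything falls off the work surface, if the arm or the gripper's body presses on something with over 40 N, if the wrist force passes 120 N, or if a joint passes its speed limit or range.

## Working session

There is one attempt and no reset: what is moved stays moved. The work goes in short steps, Python scripts to look and compute and a shell command to move; the robot and the scene stay as the last step left them, time stands still between calls to the robot, and variables do not carry over. Pictures are saved under pics/ and viewed, at most 13 in all, crops included, and the job is handed in when it is done.

```bash
mkdir -p pics; ls
python3 - <<'E'
from plant import sensors, optics
import cv2, numpy as np
s=sensors.get_state();print({k:np.round(v,3).tolist() for k,v in s.items()})
ims=[]
for n in ("side","top"):
    c=optics.calibration(n);print(n,{k:np.round(v,4).tolist() for k,v in c.items()})
    im=optics.capture(n);cv2.imwrite(f"pics/{n}0.png",im)
E
```

```text
pics
{'time_s': 0.0, 'qpos': [-1.179, 0.3, 1.522, 0.0, 1.321, -0.067], 'joint_vel': [-0.0, -0.001, 0.0, 0.001, 0.001, -0.001], 'effort': [-0.002, -54.35, -36.18, -0.0, 0.004, 0.0], 'eef_pos': [0.243, -0.493, 0.231], 'ee_rot': [0.974, 0.227, -0.0, -0.001], 'force': [0.244, 1.012, 0.266], 'moment': [0.067, 0.018, 0.024], 'finger_force': 0.0, 'grip_width': 0.997}
side {'fx': 593.0262, 'fy': 593.0262, 'cx': 323.1206, 'cy': 235.9218, 'D': [-0.1692, 0.0, 0.0, 0.0, 0.0], 'position': [0.2037, 0.4951, 0.6029], 'attitude': [-0.1518, 0.4175, 0.8478, -0.2897]}
top {'fx': 621.7181, 'fy': 621.7181, 'cx': 328.3727, 'cy': 239.8162, 'D': [-0.0812, 0.0, 0.0, 0.0, 0.0], 'position': [0.5088, -0.0178, 1.0696], 'attitude': [-0.0411, 0.0402, 0.712, -0.6999]}
```

View pics/top0.png

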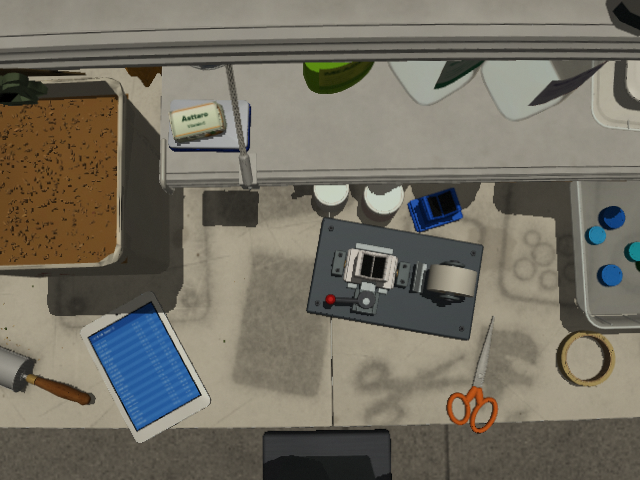

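View pics/side0.png

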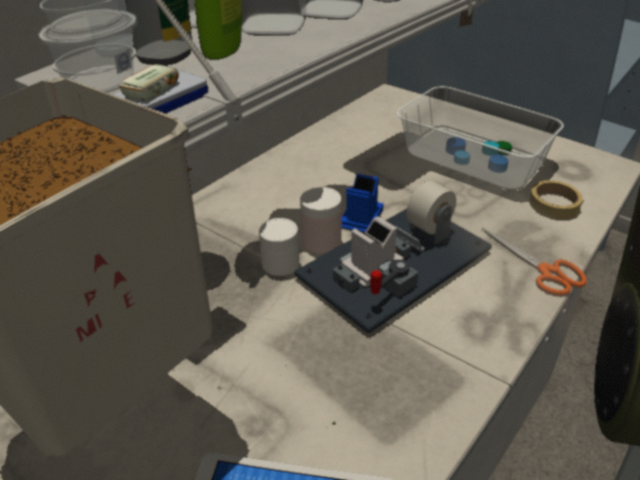

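The top view shows the labeller plate with corners near (322,218), (483,243), (469,339) and (307,312). The cradle is at (372,266), the red knob at (330,300), the pivot at (367,298) and the roll at (450,280). The jars and blue cradle are just behind it, below a shelf edge at row 185. The side view shows the red knob at (376,282) and the cradle at (375,245).

```bash
cat > h.py <<'E'
import cv2, numpy as np
from plant import sensors, optics
from scipy.spatial.transform import Rotation as R
def ray(c,p):
    K=np.array([[c['fx'],0,c['cx']],[0,c['fy'],c['cy']],[0,0,1]])
    u=cv2.undistortPoints(np.array(p,float).reshape(-1,1,2),K,np.array(c['D']))[:,0]
    d=np.c_[u[:,0],-u[:,1],-np.ones(len(u))]
    return np.array(c['position']),R.from_quat(c['attitude']).apply(d)
def plane(c,p,z):
    o,d=ray(c,p); return o+d*((z-o[2])/d[:,2])[:,None]
def tri(c1,p1,c2,p2):
    o1,d1=ray(c1,p1);o2,d2=ray(c2,p2);d1=d1[0];d2=d2[0]
    t=np.linalg.lstsq(np.c_[d1,-d2],o2-o1,rcond=None)[0]
    a,b=o1+t[0]*d1,o2+t[1]*d2
    return (a+b)/2,np.linalg.norm(a-b)
def red(im):
    h=cv2.cvtColor(im,cv2.COLOR_BGR2HSV)
    return (((h[...,0]<6)|(h[...,0]>174))&(h[...,1]>170)&(h[...,2]>60)).astype(np.uint8)
def blob(m,near,r):
    y,x=np.nonzero(m); k=np.hypot(x-near[0],y-near[1])<r
    return np.c_[x[k],y[k]].astype(float)
E
python3 - <<'E'
from h import *
T,S=optics.calibration('top'),optics.calibration('side')
t,s=cv2.imread('pics/top0.png'),cv2.imread('pics/side0.png')
bt,bs=blob(red(t),(330,300),20),blob(red(s),(376,282),25)
print('knob px',len(bt),bt.mean(0),len(bs),bs.mean(0),bs.min(0),bs.max(0))
p,e=tri(T,bt.mean(0),S,bs.mean(0));print('knob',p,e)
# plate
hs=cv2.cvtColor(t,cv2.COLOR_BGR2HSV)
m=((t.max(2)<95)).astype(np.uint8); roi=np.zeros_like(m); roi[212:346,300:490]=1
m=cv2.morphologyEx(m*roi,cv2.MORPH_OPEN,np.ones((5,5)))
c=max(cv2.findContours(m,cv2.RETR_EXTERNAL,cv2.CHAIN_APPROX_NONE)[0],key=cv2.contourArea)
hull=cv2.convexHull(c)
ap=cv2.approxPolyDP(hull,6,True)[:,0];print(ap.tolist())
for z in (0.012,):
    P=plane(T,ap,z);print(P.round(4).tolist())
    print([round(float(np.linalg.norm(P[i]-P[i-1])),4) for i in range(len(P))])
# white cradle
w=((hs[...,1]<45)&(t.min(2)>170)).astype(np.uint8)
b=blob(w,(372,266),34);print('white',len(b),b.min(0),b.max(0),b.mean(0))
big=cv2.resize(t[205:345,300:490],None,fx=4,fy=4,interpolation=cv2.INTER_CUBIC)
cv2.imwrite('pics/c1.png',big)
# shelf edge if z .3 
print(plane(T,[[370,185]],0.3),plane(T,[[370,185]],0.5))
E
```

```text
knob px 69 [330. 299.] 178 [375.65730337 280.37078652] [371. 270.] [381. 293.]
knob [ 0.52836297 -0.01890606  0.0658987 ] 0.0016020808116464919
[[321, 212], [391, 214], [481, 244], [469, 338], [307, 312]]
[[0.6796, -0.0056, 0.012], [0.674, -0.1261, 0.012], [0.6194, -0.2796, 0.012], [0.4599, -0.2524, 0.012], [0.5089, 0.0208, 0.012]]
[0.1727, 0.1206, 0.163, 0.1618, 0.2776]
white 347 [346. 250.] [395. 290.] [370.57348703 267.59942363]
[[ 0.66645646 -0.07120581  0.3       ]] [[ 0.62549097 -0.05733031  0.5       ]]
```

View pics/c1.png

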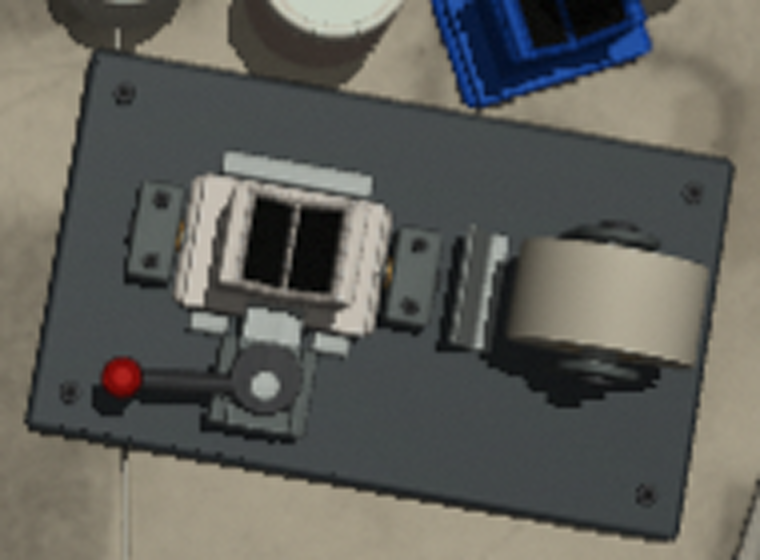

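The crop shows the plate corners clearly at crop px (95,50), (732,160), (675,540) and (28,428). The end blocks are at (155,232) and (412,278), the knob at (122,377) and the pivot at (264,386). The cradle sits square between the blocks, under the toe.

```bash
cat >> h.py <<'E'
def fit(A,B): # 2D rigid B=Rot A + t
    a,b=A-A.mean(0),B-B.mean(0)
    th=np.arctan2((a[:,0]*b[:,1]-a[:,1]*b[:,0]).sum(),(a*b).sum())
    r=np.array([[np.cos(th),-np.sin(th)],[np.sin(th),np.cos(th)]])
    t=B.mean(0)-r@A.mean(0); return th,t,B-(A@r.T+t)
def totool(v):  # world vec (m) -> tool cm
    return R.from_quat(sensors.get_state()['ee_rot']).inv().apply(v)*100
E
python3 - <<'E'
from h import *
T,S=optics.calibration('top'),optics.calibration('side')
off=np.array([300,205])
f=lambda q:(np.array(q)+.5)/4-.5+off
A=np.array([[75,95],[75,-185],[-90,-185],[-90,95]])/1000.
for z in(.008,.012,.016):
    P=plane(T,f([(95,50),(732,160),(675,540),(28,428)]),z)[:,:2]
    th,t,r=fit(A,P);print(z,th,t,np.linalg.norm(r,axis=1),np.linalg.norm(P[0]-P[1]),np.linalg.norm(P[1]-P[2]))
    c,s=np.cos(th),np.sin(th);M=np.array([[c,-s],[s,c]])
    print('knob pred',M@[-.063,.0576]+t)
print('pivot top?',plane(T,f([(264,386)]),.07))
print('blocks',plane(T,f([(155,232),(412,278)]),.038), 'pred y',M@[0,.0545]+t,M@[0,-.0545]+t)
print('cradle top black',plane(T,f([(297,247)]),.08),'foot', plane(T,f([(282,255)]),.032))
s=sensors.get_state();q=R.from_quat(s['ee_rot']).as_matrix();print(q.round(3))
W=optics.calibration('wrist');print(W['position']-s['eef_pos'],R.from_quat(W['attitude']).as_matrix()[:,2], q.T@(W['position']-s['eef_pos']))
E
```

```text
0.008 -0.1897299464883468 [ 0.57994409 -0.08811558] [0.00064888 0.0005283  0.00073766 0.00061792] 0.27887504527387 0.1646537614665194
knob pred [ 0.52893761 -0.0196678 ]
0.012 -0.1897299464883466 [ 0.57973582 -0.08768951] [0.00125159 0.00112895 0.00133662 0.00121384] 0.2778242981894866 0.1640333780269621
knob pred [ 0.52872934 -0.01924172]
0.016 -0.18972994648834668 [ 0.57952755 -0.08726343] [0.00185899 0.00173637 0.00194219 0.00181915] 0.2767735511051033 0.1634129945874049
knob pred [ 0.52852107 -0.01881565]
pivot top? [[ 0.52456859 -0.07548427  0.07      ]]
blocks [[ 0.58967065 -0.03348148  0.038     ]
 [ 0.56863239 -0.13988245  0.038     ]] pred y [ 0.58980591 -0.03374143] [ 0.5692492  -0.14078544]
cradle top black [[ 0.57939236 -0.08935495  0.08      ]] foot [[ 0.57957696 -0.08646891  0.032     ]]
[[ 0.897  0.443 -0.   ]
 [ 0.443 -0.897  0.001]
 [ 0.    -0.001 -1.   ]]
[0.06326258 0.03082678 0.1430925 ] [0.24942422 0.12159548 0.96072998] [ 0.07038693  0.00022595 -0.14308577]
```

```bash
python3 -m crank '[[[46.6,-29.8,0],-60,0.1],[[46.6,-29.8,0],-60,0.1],[[46.6,-29.8,0],-60,0.1],[[46.6,-29.8,0],-60,0.1],[[46.6,-29.8,0],-60,0.1],[[46.6,-29.8,0],-60,0.1],[[46.6,-29.8,0],-60,0.1],[[46.6,-29.8,0],-60,0.1],[[46.6,-29.8,0],-60,0.1],[[46.6,-29.8,0],-60,0.1],[[46.6,-29.8,0],-60,0.1],[[46.6,-29.8,0],-60,0.1]]' 30
cat > d.py <<'E'
from h import *
import sys
# usage: d.py labx laby wz yangle(lab, rad) -> tool shift cm, twist deg
th=-0.1897;t=np.array([0.5797,-0.0877]);a=list(map(float,sys.argv[1:]))
M=np.array([[np.cos(th),-np.sin(th)],[np.sin(th),np.cos(th)]])
s=sensors.get_state();q=R.from_quat(s['ee_rot'])
P=s['eef_pos']; lab=M.T@(np.array(P[:2])-t)
y=q.as_matrix()[:,1]; ya=np.degrees(np.arctan2(y[1],y[0])-th)
w=np.r_[M@a[:2]+t,a[2]]-P
print('t',s['time_s'],'lab',lab.round(4),'z',round(P[2],4),'yang_lab',ya.round(1),'F',np.round(s['force'],1),'Mo',np.round(s['moment'],2),'w',round(s['grip_width'],3),'ff',round(s['finger_force'],1))
print('shift',totool(w).round(2),'twist',((ya-a[3]+90)%180-90).round(1), 'tilt',q.as_matrix()[:,2].round(3))
E
python3 d.py -.063 .0576 .05 6.9
```

```text
time_s: 1.1
eef_pos: [0.5025, -0.0629, 0.2312]
ee_rot: [0.73, 0.684, -0.0, -0.0]
force: [0.7, -1.8, 0.1]
grip_width: 0.552
finger_force: 0.0
t 1.1 lab [-0.0805  0.0098] z 0.2312 yang_lab 7.2 F [ 0.7 -1.8  0.1] Mo [ 0.   -0.    0.02] w 0.552 ff 0.0
shift [ 4.53  2.34 18.12] twist 0.3 tilt [-0.  0. -1.]
```

```bash
python3 -m crank '[[[4.5,2.3,6],0,0.1],[[4.5,2.3,8],0,0.1],[[4.5,2.3,8],0,0.1],[[4.5,2.3,8],0,0.1],[[4.5,2.3,8],0,0.1],[[4.5,2.3,8],0,0.1]]'
python3 d.py -.063 .0576 .05 6.9
```

```text
time_s: 1.6
eef_pos: [0.5282, -0.0227, 0.1532]
ee_rot: [0.73, 0.683, 0.001, 0.001]
force: [0.9, 0.1, -0.4]
grip_width: 0.552
finger_force: 0.0
t 1.6 lab [-0.0628  0.0541] z 0.1532 yang_lab 7.1 F [ 0.9  0.1 -0.4] Mo [ 0.01 -0.06  0.02] w 0.552 ff 0.0
shift [ 0.35 -0.   10.32] twist 0.2 tilt [ 0.002 -0.    -1.   ]
```

```bash
python3 -m crank '[[[0.35,0,4],0,0.1],[[0.35,0,7],0,0.1],[[0.35,0,9],0,0.1],[[0.35,0,10.3],0,0.1],[[0.35,0,10.3],0,-0.4],[[0.35,0,10.3],0,-0.4],[[0.35,0,10.3],0,-0.4],[[0.35,0,10.3],0,-0.4]]'
python3 - <<'E'
from h import *
a=optics.capture('top')[205:345,290:480];b=optics.capture('side')[190:330,290:480]
cv2.imwrite('pics/k1.png',cv2.resize(np.vstack([a,b]),None,fx=2.1,fy=2.1))
E
python3 d.py -.063 .0576 .05 6.9
```

```text
time_s: 2.27
eef_pos: [0.5289, -0.0186, 0.0501]
ee_rot: [0.73, 0.684, 0.001, 0.001]
force: [0.3, 0.5, 0.1]
grip_width: 0.304
finger_force: 0.0
t 2.3667 lab [-0.0633  0.0585] z 0.0495 yang_lab 7.1 F [ 0.2 -1.   0.4] Mo [ 0.02  0.04 -0.01] w 0.3 ff 0.0
shift [-0.09  0.02 -0.05] twist 0.2 tilt [ 0.002 -0.    -1.   ]
```

View pics/k1.png

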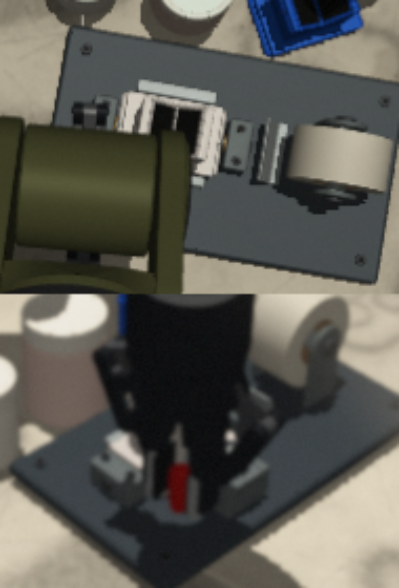

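The red knob sits between the fingertips, at (178,487) in the lower half of the picture. Next I swing it along its arc.

```bash
python3 -m crank '[[[-0.04,-0.66,0],-6.5,-0.4],[[-0.15,-1.3,0],-13,-0.4],[[-0.33,-1.94,0],-19.5,-0.4],[[-0.59,-2.54,0],-26,-0.4],[[-0.91,-3.12,0],-32.5,-0.4],[[-1.29,-3.65,0],-39,-0.4],[[-1.73,-4.14,0],-45.5,-0.4],[[-2.23,-4.57,0],-52,-0.4],[[-2.77,-4.95,0],-58.5,-0.4],[[-3.35,-5.26,0],-65,-0.4],[[-3.96,-5.5,0],-71.5,-0.4],[[-4.59,-5.67,0],-78,-0.4]]'
python3 d.py -.114 -.006 .05 96
```

```text
time_s: 3.37
eef_pos: [0.4686, -0.0603, 0.049]
ee_rot: [0.134, 0.991, 0.0, 0.0]
force: [0.6, 2.0, 1.1]
grip_width: 0.298
finger_force: 1.0
t 3.3667 lab [-0.1143  0.0059] z 0.049 yang_lab 85.5 F [0.6 2.  1.1] Mo [ 0.39 -0.04  0.01] w 0.298 ff 1.0
shift [-0.12 -1.19 -0.1 ] twist -10.5 tilt [ 0.001  0.    -1.   ]
```

```bash
python3 -m crank '[[[-0.02,-0.5,0],-4,-0.4],[[-0.05,-1,0],-7,-0.4],[[-0.1,-1.3,0],-9,-0.4],[[-0.1,-1.45,0],-9,-0.4],[[-0.1,-1.45,0],-9,-0.4]]'
python3 d.py -.114 -.003 .05 90
```

```text
time_s: 3.78
eef_pos: [0.4657, -0.0741, 0.0489]
ee_rot: [0.059, 0.998, 0.001, 0.0]
force: [-1.6, 7.2, 0.8]
grip_width: 0.301
finger_force: 3.4
t 3.7833 lab [-0.1146 -0.0081] z 0.0489 yang_lab 94.2 F [-1.6  7.2  0.8] Mo [1.11 0.06 0.05] w 0.301 ff 3.4
shift [-0.09  0.5  -0.11] twist 4.2 tilt [ 0.001  0.001 -1.   ]
```

```bash
python3 -m crank '[[[-0.1,0.4,0],0,-0.4],[[-0.1,0.4,0],0,-0.2],[[-0.1,0.4,-3],4,-0.2],[[-0.1,0.4,-6],4,1],[[-0.1,0.4,-10],4,1],[[-0.1,0.4,-13],4,1],[[-0.1,0.4,-16],4,1],[[-0.1,0.4,-16],4,1]]'
python3 - <<'E'
from h import *
import json
c=optics.calibration('wrist');a=optics.capture('wrist');cv2.imwrite('pics/w1.png',a)
json.dump({k:np.array(v).tolist() for k,v in c.items()},open('w1.json','w'))
cv2.imwrite('pics/s1.png',optics.capture('side'))
cv2.imwrite('pics/t1.png',optics.capture('top'))
E
python3 d.py 0 0 .15 90
```

```text
time_s: 4.45
eef_pos: [0.4688, -0.0711, 0.2143]
ee_rot: [0.093, 0.996, -0.001, 0.005]
force: [-0.2, 0.1, 0.9]
grip_width: 1.002
finger_force: 0.0
t 4.6 lab [-0.1141 -0.0045] z 0.2079 yang_lab 90.2 F [-0.1  0.4  0.3] Mo [ 0.01  0.01 -0.07] w 1.0 ff 0.0
shift [-11.41   0.42   5.79] twist 0.2 tilt [-0. -0. -1.]
```

View pics/w1.png

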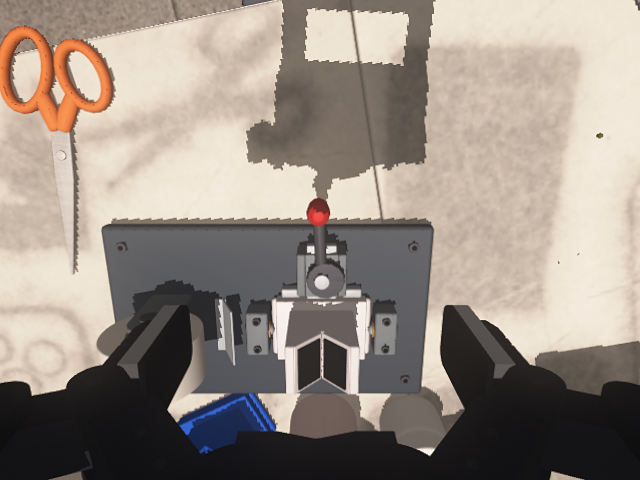

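The lever is now fully open, with the knob at (318,212) pointing to the front. The plate's front corners are at (103,226) and (433,226), its back corner at (418,392), and the end blocks at (258,334) and (383,334). I recheck the labeller's pose from this picture.

Run:
```python
from h import *
import json
c=json.load(open('w1.json'));a=cv2.imread('pics/w1.png')
P=plane(c,[(105,226),(433,226),(418,392)],.01)[:,:2]
A=np.array([[-90,-185],[-90,95],[75,95]])/1000.
th,t,r=fit(A,P);print('plate',th,t,np.linalg.norm(r,axis=1))
B=plane(c,[(258,334),(383,334)],.038)[:,:2];print('blocks',B,B.mean(0),np.linalg.norm(B[0]-B[1]),np.arctan2(*(B[1]-B[0])[::-1])-np.pi/2)
b=blob(red(a),(318,212),25);print('knob',plane(c,[b.mean(0)],.07))
s=cv2.imread('pics/s1.png');bs=blob(red(s),(340,290),60);print(len(bs),bs.mean(0))
print(tri(c,b.mean(0),optics.calibration('side'),bs.mean(0)))
M=np.array([[np.cos(th),-np.sin(th)],[np.sin(th),np.cos(th)]]);print('pred',t+M@[-.114,-.003])
```

```text
plate -0.1890773497794061 [ 0.58040887 -0.08730078] [0.00150022 0.00042327 0.00120662]
blocks [[ 0.56765399 -0.13931301]
 [ 0.58712304 -0.03534622]] [ 0.57738851 -0.08732962] 0.10577398836623424 -0.18511813634175978
knob [[ 0.46872395 -0.0698707   0.07      ]]
0 [nan nan]
 ** On entry to DLASCL parameter number  4 had an illegal value
 ** On entry to DLASCL parameter number  4 had an illegal value
 ** On entry to DLASCL parameter number  4 had an illegal value
 ** On entry to DLASCL parameter number  4 had an illegal value
 ** On entry to DLASCL parameter number  5 had an illegal value
 ** On entry to DLASCL parameter number  4 had an illegal value<stdin>:9: RuntimeWarning: Mean of empty slice.
  ret = um.true_divide(
<stdin>:10: RuntimeWarning: Mean of empty slice.
Traceback (most recent call last):
  File "h.py", line 13, in tri
    t=np.linalg.lstsq(np.c_[d1,-d2],o2-o1,rcond=None)[0]
      ~~~~~~~~~~~~~~~^^^^^^^^^^^^^^^^^^^^^^^^^^^^^^^^
numpy.linalg.LinAlgError: SVD did not converge in Linear Least Squares
```

The labeller has not moved and the lever is open. The tool cannot tilt, so I plan to rock the cradle like this:
1. Put the fingers loosely round the top of the block and push sideways, which tips the right end up.
2. Close the gripper a little higher to level it, which draws the left end up.

```bash
python3 -m crank '[[[-4,0.2,0],0,1],[[-8,0.4,0],0,1],[[-11,0.4,0],0,1],[[-11.4,0.4,0],0,1],[[-11.4,0.4,3],0,1],[[-11.4,0.4,6],0,1],[[-11.4,0.4,9],0,1],[[-11.4,0.4,12],0,1],[[-11.4,0.4,14],0,0.7],[[-11.4,0.4,14.7],0,0.46],[[-11.4,0.4,14.7],0,0.46],[[-11.4,0.4,14.7],0,0.46]]' 60
python3 d.py 0 0 .06 90
python3 - <<'E'
from h import *
a=optics.capture('side')[170:320,280:480];b=optics.capture('wrist')[200:480,100:540]
cv2.imwrite('pics/k2.png',np.vstack([cv2.resize(a,(440,330),interpolation=2),b])[:600])
E
```

```text
time_s: 5.6
eef_pos: [0.5798, -0.0879, 0.0616]
ee_rot: [0.093, 0.996, 0.0, -0.0]
force: [0.7, -0.1, 0.5]
grip_width: 0.733
finger_force: 0.0
t 5.6 lab [ 0.0001 -0.0002] z 0.0616 yang_lab 90.2 F [ 0.7 -0.1  0.5] Mo [-0.03  0.01  0.05] w 0.733 ff 0.0
shift [0.01 0.02 0.16] twist 0.2 tilt [-0.  0. -1.]
```

View pics/k2.png

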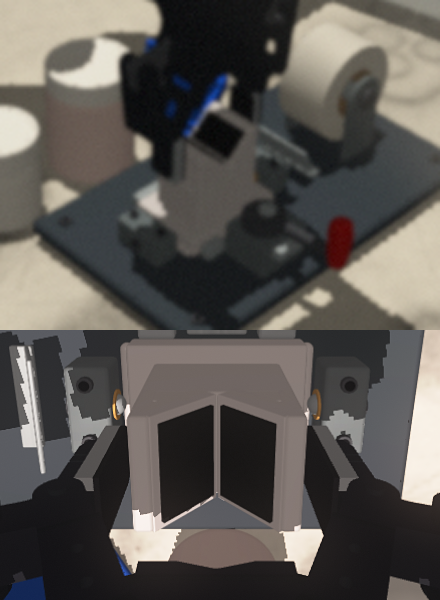

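The block top is centred between the fingers, with about 4 mm of gap each side. Now I push toward the left (+tool y).

```bash
python3 -m crank '[[[0,0.3,0],0,0.46],[[0,0.45,0],0,0.46],[[0,0.6,0],0,0.46],[[0,0.75,0],0,0.46],[[0,0.75,0],0,0.46]]' 60
python3 d.py 0 0 .06 90
```

```text
time_s: 6.12
eef_pos: [0.5817, -0.0816, 0.0627]
ee_rot: [0.093, 0.996, -0.001, 0.001]
force: [-2.9, -8.8, 6.3]
grip_width: 0.729
finger_force: 4.8
t 6.1167 lab [0.0008 0.0064] z 0.0627 yang_lab 90.2 F [-2.9 -8.8  6.3] Mo [-1.7   0.4   0.03] w 0.729 ff 4.8
shift [ 0.09 -0.64  0.27] twist 0.2 tilt [ 0.002 -0.002 -1.   ]
```

```bash
python3 -m crank '[[[0,0.1,-0.15],0,0.46],[[0,0.2,-0.3],0,0.46],[[0,0.3,-0.4],0,0.46],[[0,0.4,-0.5],0,0.46],[[0,0.4,-0.5],0,0.46]]' 60
python3 d.py 0 0 .06 90
python3 - <<'E'
from h import *
a=optics.capture('side')[170:320,280:480];b=optics.capture('wrist')[200:480,100:540]
cv2.imwrite('pics/k3.png',np.vstack([cv2.resize(a,(440,330),interpolation=2),b])[:600])
E
```

```text
time_s: 6.53
eef_pos: [0.5824, -0.0772, 0.0675]
ee_rot: [0.093, 0.996, -0.001, 0.001]
force: [-1.9, -5.3, 5.2]
grip_width: 0.732
finger_force: 3.1
t 6.5333 lab [0.0007 0.0108] z 0.0675 yang_lab 90.2 F [-1.9 -5.3  5.2] Mo [-1.09  0.3   0.01] w 0.732 ff 3.1
shift [ 0.07 -1.08  0.75] twist 0.2 tilt [ 0.002 -0.001 -1.   ]
```

View pics/k3.png

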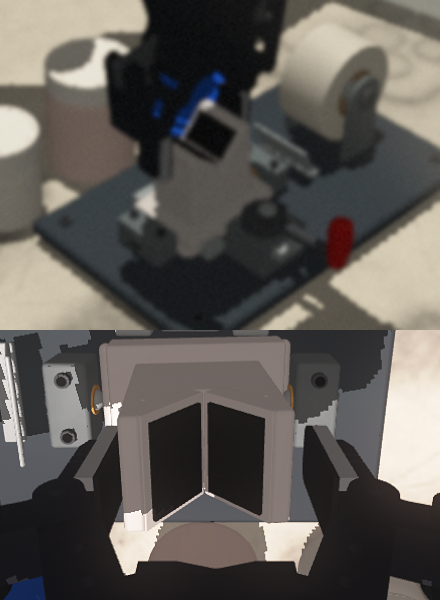

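The labeller stayed put (same plate and knob pixels in the side view). The cradle top has moved toward the left and the force dropped, so it is tipping. I push a little further.

```bash
python3 -m crank '[[[0,0.1,-0.2],0,0.46],[[0,0.2,-0.3],0,0.46],[[0,0.3,-0.4],0,0.46],[[0,0.3,-0.4],0,0.46]]' 60
python3 d.py 0 0 .06 90
python3 -m crank '[[[0,-0.15,0],0,0.46],[[0,-0.3,0],0,0.46],[[0,-0.4,0],0,0.46],[[0,-0.4,0],0,0.46]]' 60
python3 d.py 0 0 .06 90
python3 - <<'E'
from h import *
cv2.imwrite('pics/s2.png',optics.capture('side'))
cv2.imwrite('pics/w2.png',optics.capture('wrist'))
a=cv2.imread('pics/s2.png')[195:285,330:430];b=cv2.imread('pics/side0.png')[195:285,330:430]
cv2.imwrite('pics/k4.png',cv2.resize(np.hstack([b,a]),None,fx=4,fy=4,interpolation=2))
E
```

```text
time_s: 6.97
eef_pos: [0.5828, -0.0739, 0.0711]
ee_rot: [0.093, 0.996, -0.0, 0.001]
force: [-1.1, -6.3, 3.5]
grip_width: 0.733
finger_force: 3.3
t 6.9667 lab [0.0004 0.0141] z 0.0711 yang_lab 90.2 F [-1.1 -6.3  3.5] Mo [-1.15  0.19  0.04] w 0.733 ff 3.3
shift [ 0.05 -1.41  1.11] twist 0.2 tilt [ 0.001 -0.001 -1.   ]
time_s: 7.3
eef_pos: [0.5816, -0.0775, 0.0702]
ee_rot: [0.093, 0.996, 0.0, -0.0]
force: [-0.2, -0.0, 0.0]
grip_width: 0.728
finger_force: 0.0
t 7.3 lab [-0.0001  0.0104] z 0.0702 yang_lab 90.2 F [-0.2 -0.   0. ] Mo [ 0.01 -0.    0.02] w 0.728 ff 0.0
shift [-0.01 -1.04  1.02] twist 0.2 tilt [-0.  0. -1.]
```

View pics/k4.png

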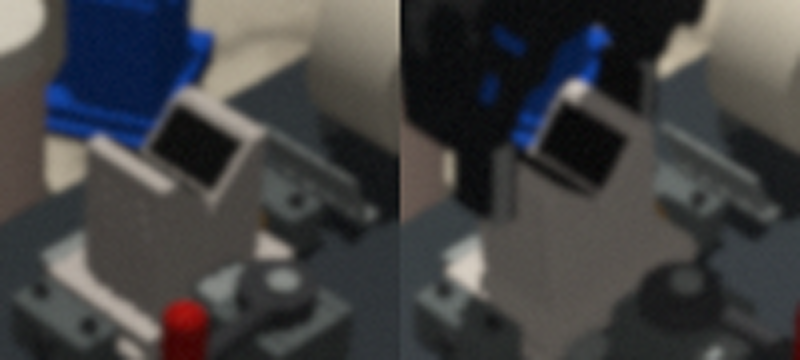

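The cradle (right half) leans left with its right end held up by the ball, with zero contact force from the fingers. So the first rock is done. Next I go a bit deeper and close lightly.

```bash
python3 -m crank '[[[0,0,0.4],0,0.46],[[0,0,0.8],0,0.46],[[0,0,1.0],0,0.46],[[0,0,1.0],0,0.3],[[0,0,1.0],0,0.3],[[0,0,1.0],0,-1],[[0,0,1.0],0,-1],[[0,0,1.0],0,-1]]' 20
python3 d.py 0 0 .06 90
```

```text
time_s: 8.07
eef_pos: [0.5816, -0.0792, 0.0604]
ee_rot: [0.094, 0.996, -0.001, 0.0]
force: [-3.4, -11.1, 3.3]
grip_width: 0.655
finger_force: 20.6
t 8.0667 lab [0.0003 0.0087] z 0.0604 yang_lab 90.1 F [ -3.4 -11.1   3.3] Mo [-2.39  0.43 -0.04] w 0.655 ff 20.6
shift [ 0.03 -0.87  0.04] twist 0.1 tilt [-0.    -0.002 -1.   ]
```

```bash
python3 -m crank '[[[0,-0.1,-0.1],0,-1],[[0,-0.2,-0.2],0,-1],[[0,-0.3,-0.3],0,-1],[[0,-0.3,-0.3],0,-1]]' 35
python3 d.py 0 0 .06 90
```

```text
time_s: 8.4
eef_pos: [0.5805, -0.0803, 0.0624]
ee_rot: [0.093, 0.996, 0.0, -0.001]
force: [0.3, 0.6, -11.4]
grip_width: 0.645
finger_force: 40.1
t 8.4 lab [-0.0006  0.0074] z 0.0624 yang_lab 90.2 F [  0.3   0.6 -11.4] Mo [-0.56  0.06 -0.04] w 0.645 ff 40.1
shift [-0.06 -0.74  0.24] twist 0.2 tilt [-0.002  0.001 -1.   ]
```

```bash
python3 -m crank '[[[0,-0.1,0],0,-1],[[0,-0.2,-0.05],0,-1],[[0,-0.3,-0.1],0,-1],[[0,-0.3,-0.1],0,-1]]' 60
python3 d.py 0 0 .06 90
python3 - <<'E'
from h import *
cv2.imwrite('pics/s3.png',optics.capture('side'));cv2.imwrite('pics/w3.png',optics.capture('wrist'))
a=cv2.imread('pics/s3.png')[195:285,330:430]
b=cv2.imread('pics/w3.png')[200:480,100:540]
cv2.imwrite('pics/k5.png',np.vstack([cv2.resize(a,(352,316),interpolation=2),cv2.resize(b,(352,224))]))
E
```

```text
time_s: 8.73
eef_pos: [0.5811, -0.0835, 0.0655]
ee_rot: [0.093, 0.996, 0.0, 0.001]
force: [-2.5, 2.8, 6.1]
grip_width: 0.633
finger_force: 65.7
t 8.7333 lab [0.0006 0.0044] z 0.0655 yang_lab 90.2 F [-2.5  2.8  6.1] Mo [ 0.38  0.63 -0.03] w 0.633 ff 65.7
shift [ 0.06 -0.44  0.55] twist 0.2 tilt [ 0.002 -0.    -1.   ]
```

View pics/k5.png

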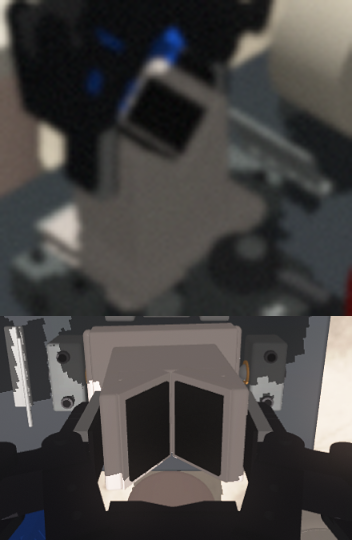

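The cradle is level in the grip (opening 53.8 mm), and its foot is raised. The force on the tool changed from 11 N down to 6 N up, so both ends are riding on their balls. I ease up slowly through the 7–20 mm band.

```bash
python3 -m crank '[[[0,-0.05,-0.05],0,-1],[[0,-0.1,-0.1],0,-1],[[0,-0.15,-0.15],0,-1],[[0,-0.2,-0.2],0,-1],[[0,-0.25,-0.25],0,-1],[[0,-0.25,-0.25],0,-1],[[0,-0.25,-0.25],0,-1]]' 60
python3 d.py 0 0 .06 90
python3 -m crank '[[[0,-0.05,-0.1],0,-1],[[0,-0.1,-0.15],0,-1],[[0,-0.1,-0.2],0,-1],[[0,-0.1,-0.2],0,-1],[[0,-0.1,-0.2],0,-1]]' 60
python3 d.py 0 0 .06 90
python3 - <<'E'
from h import *
cv2.imwrite('pics/s4.png',optics.capture('side'));cv2.imwrite('pics/w4.png',optics.capture('wrist'))
a=cv2.imread('pics/s4.png')[180:285,330:430]
b=cv2.imread('pics/w4.png')[200:480,100:540]
cv2.imwrite('pics/k6.png',np.vstack([cv2.resize(a,(400,315),interpolation=2),cv2.resize(b,(400,254))]))
E
```

```text
time_s: 9.42
eef_pos: [0.5805, -0.0853, 0.0669]
ee_rot: [0.093, 0.996, 0.001, 0.001]
force: [2.8, 7.3, -4.0]
grip_width: 0.634
finger_force: 63.1
t 9.4167 lab [0.0004 0.0026] z 0.0669 yang_lab 90.2 F [ 2.8  7.3 -4. ] Mo [ 1.66 -0.47  0.04] w 0.634 ff 63.1
shift [ 0.04 -0.26  0.69] twist 0.2 tilt [ 0.001  0.001 -1.   ]
time_s: 9.83
eef_pos: [0.58, -0.0863, 0.0686]
ee_rot: [0.093, 0.996, 0.001, 0.0]
force: [1.9, 6.7, -4.8]
grip_width: 0.634
finger_force: 63.1
t 9.8333 lab [0.     0.0015] z 0.0686 yang_lab 90.2 F [ 1.9  6.7 -4.8] Mo [ 1.58 -0.36 -0.02] w 0.634 ff 63.1
shift [ 0.   -0.15  0.86] twist 0.2 tilt [ 0.     0.001 -1.   ]
```

View pics/k6.png

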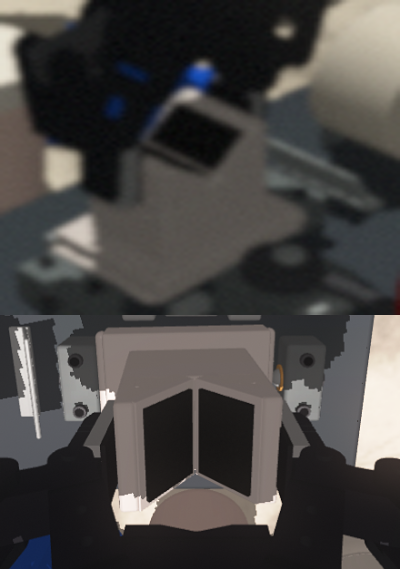

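The cradle is level and about 10 mm up, but its foot (97–273 px) is touching the right block and ball. I shift 3 mm left, hold, then rise slowly.

```bash
python3 -m crank '[[[0,0.1,0],0,-1],[[0,0.2,0],0,-1],[[0,0.3,0],0,-1],[[0,0.3,-0.1],0,-1],[[0,0.3,-0.2],0,-1],[[0,0.3,-0.3],0,-1],[[0,0.3,-0.3],0,-1]]' 60
python3 d.py 0 0 .06 90
```

```text
time_s: 10.52
eef_pos: [0.5807, -0.0839, 0.0722]
ee_rot: [0.093, 0.996, 0.0, 0.0]
force: [0.4, 0.8, -0.8]
grip_width: 0.627
finger_force: 65.5
t 10.5167 lab [0.0003 0.0039] z 0.0722 yang_lab 90.1 F [ 0.4  0.8 -0.8] Mo [0.01 0.02 0.02] w 0.627 ff 65.5
shift [ 0.03 -0.39  1.21] twist 0.1 tilt [ 0.001  0.    -1.   ]
```

```bash
python3 -m crank '[[[0,0,-0.1],0,-1],[[0,0,-0.2],0,-1],[[0,0,-0.3],0,-1],[[0,0,-0.4],0,-1],[[0,0,-0.6],0,-1],[[0,0,-0.9],0,-1],[[0,0,-1.3],0,-1],[[0,0,-1.8],0,-1],[[0,0,-2.3],0,-1],[[0,0,-2.7],0,-1],[[0,0,-2.7],0,-1],[[0,0,-2.7],0,-1]]' 60
python3 d.py 0 0.002 .1 90
python3 - <<'E'
from h import *
cv2.imwrite('pics/s5.png',optics.capture('side'));c=optics.calibration('wrist');w=optics.capture('wrist')
cv2.imwrite('pics/w5.png',w);print(c['position'])
a=cv2.imread('pics/s5.png')[150:320,270:480]
cv2.imwrite('pics/k7.png',np.vstack([cv2.resize(a,(400,324),interpolation=2),cv2.resize(w[200:480,100:540],(400,254))]))
E
```

```text
time_s: 11.52
eef_pos: [0.5806, -0.084, 0.0991]
ee_rot: [0.093, 0.996, -0.0, 0.0]
force: [0.2, -0.3, -1.4]
grip_width: 0.631
finger_force: 65.5
t 11.5167 lab [0.0002 0.0038] z 0.0991 yang_lab 90.2 F [ 0.2 -0.3 -1.4] Mo [ 0.03 -0.02 -0.02] w 0.631 ff 65.5
shift [ 0.02 -0.18 -0.09] twist 0.2 tilt [ 0. -0. -1.]
[ 0.51156813 -0.07104317  0.24183703]
```

View pics/k7.png

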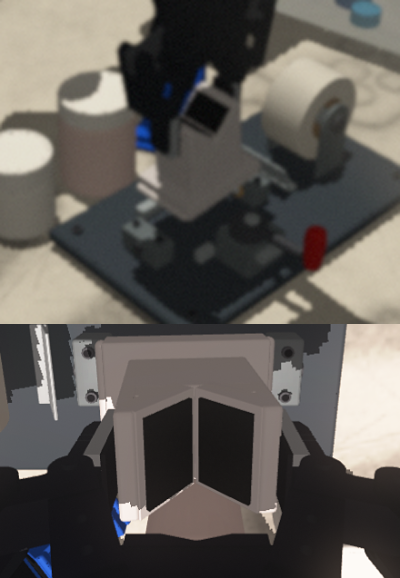

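The cradle hangs level and free. The load is only its own 1.4 N and its underside is about 58 mm up. It is straight over the seat, with the lever still open (knob at (315,247)) and the labeller, jars and spare cradle undisturbed.

```bash
python3 -c "
from plant import sign_off
print(sign_off())"
```

```text
the job is handed in; nothing more can be done
None
```

I handed the job in at about 11.6 s of the 51 s allowed, and no verdict came back: the lever is open, the cradle was rocked off both catches, and it is held level about 2 cm above the end blocks, over its seat.

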